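# Unload a tested proximity sensor from a clamshell test jig

## Task

The proximity sensor in the clamshell test jig has finished its test: press the jig's release button so that the lid springs open to its stop, then lift the sensor out and lay it in the empty middle cradle of the sensor rack. It should lie centred on both saddles with its plug end pointing the same way as its neighbours', set down without dropping it. Leave the lid standing open and do not disturb the other things on the bench.

Things in the scene. Friction and masses are not known exactly. Their poses are not given: they have to be found in the camera images.
- jig: clamshell test jig, fixed: grey base, light metal deck at z = 40 mm, 264 mm long (x -147 to 117), 154 mm wide (y). Origin on its underside, on the centre line; +x to the lid hinge, -x to the release button. A deep grey lid with clear window (162 x 140 mm, closed top at z = 106, front wall at x = -59) covers the sensor. Latch bolt between button and lid: x -95 to -65, 43 mm wide, top at z = 64
- jig_nest (a point): middle of the sensor's nest, at jig x = 15, y = 0, z = 70 mm: two black V-saddles at jig x = -13 and 43 (12 mm thick, 46 wide, tops at z = 66) carry the sensor. 9 mm before its sensing face stands a steel target plate (44 mm wide, top at z = 86), 6 mm behind its plug a black contact block (34 wide, top at z = 80). The deck is free on both sides of the sensor
- release (a joint): travel of the release button in m: 0 at rest, 0.007 fully down. Pressed straight down; the spring takes 1.3 N at the start and 5 N fully down, and returns it when let go. From about 4 to 5 mm the bolt frees the lid
- release_top (a point): centre of the top of the round release button, a grey cap of 34 mm diameter in a steel collar, on the jig's deck at jig x = -118, y = 0, top at z = 55 mm at rest (9 mm above the collar). The lid's front wall is 59 mm behind it; the closed lid is 51 mm higher than the button
- lid (a joint): lid angle in rad: 0 shut and latched, 1.83 (105 degrees) open at its stop. Spring-driven: once freed it opens by itself in about one second and stays against the stop
- lid_hinge (a point): middle of the lid's hinge axis (along the jig's y), at jig x = 105, y = 0, z = 46 mm. Open, the lid stands up beyond the hinge, its front edge about 205 mm above the bench, its hollow side to the button; it reaches up to 100 mm beyond the hinge
- sensor: tested proximity sensor, loose, 0.13 to 0.25 kg: threaded metal barrel, 30 mm diameter, 90 mm long, flat sensing face at one end, narrow plug spigot (16 mm diameter, 16 mm long) at the other. Origin on its axis, mid barrel; +x along the axis to the plug end. Starts in the jig's nest along jig x, plug to the hinge, to 2 mm off centre lengthways. It may roll about its axis: y and z mean nothing
- sensor_plug (a point): end of the tested sensor's plug spigot, 61 mm from the sensor's origin along its axis
- rack: sensor rack, fixed: plywood board 110 (x) by 260 mm (y), 12 mm thick, three cradles along its x, at y = -90, 0, 90 mm, each of two white V-saddles at x = -28 and 28 (12 mm thick, 46 wide, tops at z = 40). Origin in the middle of its underside. The outer cradles hold sensors with plug ends to the rack's +x; the middle one is empty
- rack_mid (a point): where the sensor's origin belongs: on the axis of a sensor lying centred in the middle cradle, 44 mm above the rack's underside
- sensor_a: finished sensor in the rack's cradle at y = -90 mm, same make and size as the tested one, origin and +x (plug end) the same; loose; only to be left alone
- sensor_b: finished sensor in the rack's cradle at y = +90 mm, likewise; loose; only to be left alone
- block: slotted dark steel block, 65 x 150 x 42 mm, at the right side; origin in the middle of its underside; loose; only to be left alone
- puck: upright workpiece between jig and rack: aluminium cylinder with a wooden cap, 45 mm diameter, 60 mm tall; origin in the middle of its underside; loose; only to be left alone
- driver: screwdriver, 210 mm, lying at the left side of the bench; loose; only to be left alone
- spanner: spanner, 200 mm, lying at the right side; loose; only to be left alone
- caliper: caliper, 200 mm, lying at the left side further off; loose; only to be left alone

How it is judged:
On the way, in this order (a step that is already met when the one before it is completed fails the run):
1. the release button is pressed down (value of joint release above 0.003 m).
2. the lid has sprung open to its stop (value of joint lid above 1.75 rad), for 0.2 s.
3. the sensor is lifted clear of the jig's saddles (z of sensor in the frame of jig above 0.1 m).
At the end, for the whole second after the job is handed in: The tested sensor lies released and at rest in the rack's middle cradle: its middle within 14 mm lengthways, 6 mm sideways and 5 mm in height of the cradle's centre, in line with it within 0.1 rad, plug end towards the rack's +x like its neighbours; and the lid stands open (at least 1.7 rad) (value of joint lid above 1.7 rad and x of sensor in the frame of rack_mid between -0.014 and 0.014 m and y of sensor in the frame of rack_mid between -0.006 and 0.006 m and z of sensor in the frame of rack_mid between -0.005 and 0.005 m and angle between the x axis of sensor and the x axis of rack, either way round below 0.1 rad and x of sensor_plug in the frame of rack_mid above 0.03 m and linear speed of sensor below 0.02 m/s); the robot touches nothing.
It fails at once if the tested sensor falls: it moves faster than 0.5 m/s without being held (a drop of about 13 mm) (linear speed of sensor above 0.5 m/s and contact force between sensor and the fingers below 0.05 N).
It fails at once if a finished sensor in the rack is moved by more than 12 mm (distance of any of sensor_a, sensor_b from where it was at the start of the episode above 0.012 m).
It fails at once if a loose thing on the bench (block, workpiece, screwdriver, spanner, caliper) is moved by more than 30 mm (distance of any of block, puck, driver, spanner, caliper from where it was at the start of the episode above 0.03 m).
It also fails if it takes over 53 s, if anything falls off the work surface, if the arm or the gripper's body presses on something with over 40 N, if the wrist force passes 120 N, or if a joint passes its speed limit or range.

## Robot

A 7-joint arm with a two-finger parallel gripper is mounted at the origin on the work surface. World frame = base frame: x ahead of the robot, y to its left, z up, the work surface at z = 0. Lengths are in m, angles in rad, forces in N, time in s.
With the tool pointing down it reaches from about 0.425 to 0.925 m from the base axis. Payload 6.8 kg.
Tool frame: the origin (TCP) lies between the finger pads; the fingertips stand 14 mm ahead of it and the grasp point (between the pads) lies 5 mm behind it; z points along the fingers, y is the direction in which the jaws open and shut (so a half turn about z gives the same grasp; the last joint's range is limited). The gripper opens to 85 mm and grips with 20 to 120 N. Pads are 22 mm wide; open, the fingers measure 114 mm over their backs; the gripper's body (76 mm by 85 mm) begins 54 mm behind the grasp point. The pads swing forward as they close: fully open they stand 13 mm farther back than shut.
Start: joints at [-1.295, 0.477, 0.022, 1.555, -0.011, 1.109, -0.083], TCP at [0.253, 0.626, 0.245] pointing down, gripper open.
Joint ranges: [-2.96, 2.96], [-0.34, 2.1], [-1.41, 1.46], [0.24, 2.44], [-1.37, 4.51], [0.17, 1.92], [-2.96, 2.96]. Speed limits (rad/s): [2.39, 2.39, 3.14, 3.14, 3.14, 3.14, 3.14].

## Interface

Orientations are given as a unit quaternion [w, x, y, z].
In Python, from station import bot gives the robot as it stands.
- The arm moves only by the shell command python3 -m crank 'ROWS' [FORCE]. ROWS is JSON, a list of rows, each a list of 3 entries, a list of its own where there are three numbers: the shift along the tool's x, y, z in m, then the turn, a rotation vector about the tool's x, y, z in degrees, then the finger opening in m, from 0 to 0.0854. A call has 1 to 10 rows; each row shifts and turns the commanded pose from where the row before left it, along the tool's axes as they then stand; what a row does not reach is not made up. A row lasts 1/8 s, in which the tool goes at most 62.5 mm and 10.7 degrees, less where a joint would pass 70% of its speed; a pose out of reach is approached as far as the arm can. A call is refused whole if a number of a shift passes 0.0625 or a number of a turn 10.7, either way. A call with a gripper value outside its range is refused whole. The fingers move at their own pace and stop on an object; FORCE is the grip in N (left out, the last holds). Time passes only in rows, so rows that do not move let the fingers close. It gives the time, the measured TCP pose, the force and the opening at its end, in the units of the state.
- bot.get_obs(): the state, without advancing time (a new reading comes with each control period).
- bot.read_camera(name): name is "side" or "top" or "wrist"; returns (picture, depth): 400x640x3 uint8, red, green, blue; 400x640 float32, m along the optical axis (not along the pixel's ray), 0 where there is no reading.
- bot.calibration(name): a dict with "fx", "fy", "cx", "cy" (pixels), "D" ([k1, k2, p1, p2, k3] as OpenCV has them; the pictures are not rectified), "extrinsics" (4x4, takes a point from camera to world coordinates). Camera axes: x right, y down, z forward; pixel columns grow to the right and rows downward; lengths in m; the calibration is good to about 2 mm. A picture is of the moment at which its call begins: read the wrist's pose just before it. calibration takes no time and is no camera call; for the wrist camera it gives the pose at the moment of the call.
- bot.hand_in(): hands the job in, once; it reports no verdict.
The state is a dict: "t": time; "q": joint angles; "joint_vel": joint speeds; "joint_torque": joint torques, N m; "eef_pos": TCP position; "tool_rot": TCP orientation; "contact_force": force on the tool from outside, world axes, zero at the start; "torque": the same for the moment, N m; "gripper_width": opening from 0.0 (shut) to 1.0 (fully open).
Only numpy, scipy, OpenCV 4.12 (cv2) and the standard library are available. Lean on these libraries where they do the work, as an engineer would, in place of code of your own. Each camera call takes 0.05 s, during which the arm holds its last target.

## Working session

There is one attempt and no reset: what is moved stays moved. The work goes in short steps, Python scripts to look and compute and a shell command to move; the robot and the scene stay as the last step left them, time stands still between calls to the robot, and variables do not carry over. Pictures are saved under pics/ and viewed, and the job is handed in when it is done.

```bash
ls; mkdir -p pics
python3 - <<'E'
from station import bot
import cv2,numpy as np
o=bot.get_obs(); print({k:np.round(v,4).tolist() for k,v in o.items()})
for n in ["side","top","wrist"]:
    c=bot.calibration(n); print(n,c["fx"],c["fy"],c["cx"],c["cy"],c["D"],np.round(c["extrinsics"],4).tolist())
    p,d=bot.read_camera(n); cv2.imwrite(f"pics/{n}0.png",p[:,:,::-1]); np.savez(f"{n}0.npz",p=p,d=d,E=c["extrinsics"])
E
```

```text
pics
{'t': 0.0, 'q': [-1.2951, 0.4778, 0.0223, 1.5564, -0.0115, 1.1093, -0.0831], 'joint_vel': [0.001, 0.0014, 0.0012, 0.0, -0.0013, 0.0005, 0.0012], 'joint_torque': [0.0002, -59.644, 1.6088, -28.1199, 0.0126, 0.0092, -0.0], 'eef_pos': [0.2526, 0.6254, 0.2443], 'tool_rot': [-0.0001, 0.1907, 0.9816, -0.0009], 'contact_force': [-0.7348, 0.008, 0.6818], 'torque': [-0.038, -0.0024, 0.0822], 'gripper_width': 0.9953}
side 455.2222755823162 455.2222755823162 317.94616305815333 202.34543303252002 [-0.04593706  0.          0.          0.          0.        ] [[0.9893, -0.1063, 0.0995, 0.3747], [-0.1452, -0.6714, 0.7267, -0.935], [-0.0104, -0.7334, -0.6797, 0.9795], [0.0, 0.0, 0.0, 1.0]]
top 375.19499162326815 375.19499162326815 318.380749237664 203.5337114184754 [0.03103211 0.         0.         0.         0.        ] [[-0.0283, -0.9975, 0.0651, 0.4281], [-0.9996, 0.028, -0.0055, -0.0062], [0.0036, -0.0652, -0.9979, 1.3071], [0.0, 0.0, 0.0, 1.0]]
wrist 303.2845380402191 303.2845380402191 321.94202975221424 198.41082751875123 [0.01204774 0.         0.         0.         0.        ] [[0.3744, 0.8844, 0.2788, 0.1809], [0.9273, -0.3567, -0.1137, 0.6541], [-0.0011, 0.3011, -0.9536, 0.3727], [0.0, 0.0, 0.0, 1.0]]
```

View pics/top0.png

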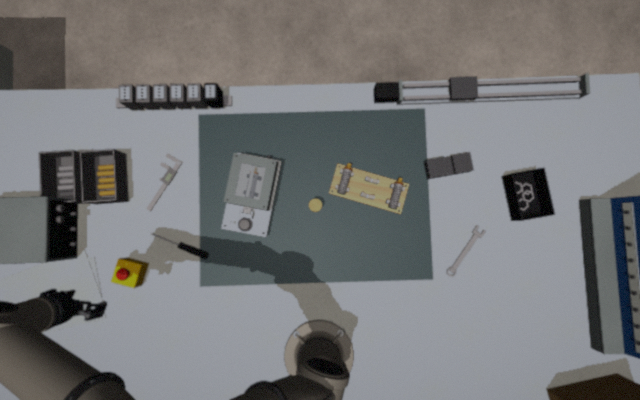

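View pics/side0.png

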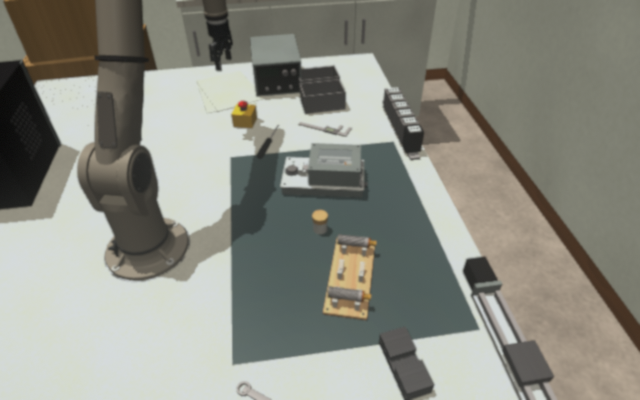

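View pics/wrist0.png

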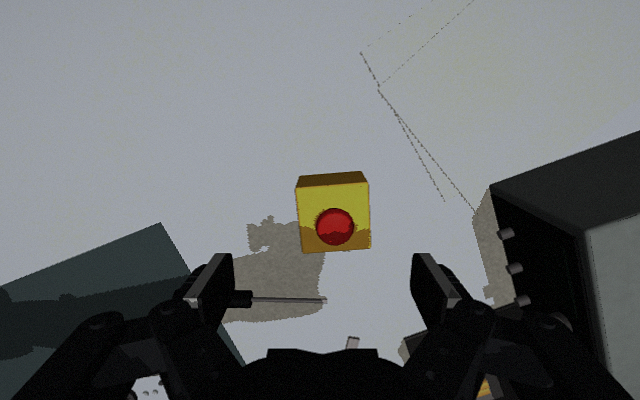

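```bash
cat > h.py <<'E'
import numpy as np,cv2
from station import bot
def cal(n):
    c=bot.calibration(n); K=np.array([[c["fx"],0,c["cx"]],[0,c["fy"],c["cy"]],[0,0,1.]]); return K,np.array(c["D"],float),np.array(c["extrinsics"])
def ray(n,px,c=None):
    K,D,E=c or cal(n)
    u=cv2.undistortPoints(np.array(px,float).reshape(-1,1,2),K,D).reshape(-1,2)
    d=np.c_[u,np.ones(len(u))]@E[:3,:3].T
    return E[:3,3],d
def onz(n,px,z,c=None):
    o,d=ray(n,px,c); return o+d*((z-o[2])/d[:,2])[:,None]
def cloud(n,d,c=None):
    h,w=d.shape; v,u=np.mgrid[0:h,0:w]
    o,r=ray(n,np.c_[u.ravel(),v.ravel()],c); P=o+r*d.reshape(-1,1); P[d.ravel()<=0]=np.nan
    return P.reshape(h,w,3)
def proj(n,P,c=None):
    K,D,E=c or cal(n); Ei=np.linalg.inv(E)
    return cv2.projectPoints(np.array(P,float).reshape(-1,1,3),cv2.Rodrigues(Ei[:3,:3])[0],Ei[:3,3],K,D)[0].reshape(-1,2)
E
python3 - <<'E'
from h import *
z=np.load("top0.npz"); p=z["p"]
for nm,(a,b,c,d) in dict(jig=(210,140,300,245),rack=(320,150,420,225)).items():
    cv2.imwrite(f"pics/top_{nm}.png",cv2.resize(p[b:d,a:c,::-1],None,fx=7,fy=5.5 if 0 else 7,interpolation=cv2.INTER_CUBIC)[:600,:800])
C=cloud("top",z["d"])
def box(P): 
    m=P[:,:2].astype(np.float32); r=cv2.minAreaRect(m); return np.round(r[0],4),np.round(r[1],4),round(r[2],2)
X,Y,Z=C[...,0],C[...,1],C[...,2]
print("mat z",np.nanmedian(Z[250:270,310:400]))
def comp(mask,lab):
    n,l,s,ce=cv2.connectedComponentsWithStats(mask.astype(np.uint8))
    for i in range(1,n):
        if s[i,4]>40: 
            P=C[l==i]; print(lab,s[i].tolist(),box(P),"medz",np.round(np.median(P[:,2]),4), np.round(P.mean(0),4))
roi=np.zeros(Z.shape,bool); roi[115:280,202:428]=1
comp(roi&(Z>0.092)&(Z<0.12),"lidtop")
comp(roi&(Z>0.032)&(Z<0.048),"deck")
comp(roi&(Z>0.007)&(Z<0.017),"rackboard")
comp(roi&(Z>0.05)&(Z<0.07),"mid")
E
```

```text
mat z 0.0009597721297770478
lidtop [224, 153, 53, 57, 2211] (array([0.5856, 0.205 ]), array([0.1409, 0.1623]), 77.72) medz 0.1068 [0.5846 0.2042 0.1068]
deck [222, 157, 60, 80, 1109] (array([0.5493, 0.2134]), array([0.1547, 0.2633]), 77.39) medz 0.041 [0.4793 0.2181 0.0411]
rackboard [329, 163, 80, 51, 1577] (array([ 0.56  , -0.1891]), array([0.2606, 0.113 ]), 72.35) medz 0.0123 [ 0.56   -0.1871  0.0123]
mid [337, 163, 15, 31, 218] (array([ 0.5936, -0.105 ]), array([0.0286, 0.1056]), 73.01) medz 0.0564 [ 0.5888 -0.1036  0.0563]
mid [389, 178, 14, 32, 213] (array([ 0.5382, -0.2751]), array([0.027 , 0.1049]), 73.54) medz 0.0559 [ 0.5335 -0.2735  0.056 ]
mid [309, 199, 13, 13, 141] (array([ 0.5049, -0.0016]), array([0.0401, 0.0405]), 88.62) medz 0.0605 [ 0.5053 -0.0016  0.0603]
mid [239, 206, 15, 13, 127] (array([0.4887, 0.2262]), array([0.0431, 0.0358]), 77.31) medz 0.0619 [0.4872 0.2259 0.0613]
mid [240, 218, 11, 13, 87] (array([0.4476, 0.2322]), array([0.0386, 0.0307]), 63.41) medz 0.0558 [0.4487 0.2334 0.0557]
```

Run:
```python
import numpy as np
z=np.load("top0.npz")["d"]; print(z[200,250],z[175,245:275:3],z[190,330:410:6])
```

```text
0.0 [1.2090997 1.2082244 1.2117888 1.2070985 1.2116119 1.2070026 1.2053525
 1.2036741 1.2090112 1.2083578] [1.3024628 1.3014246 1.2596996 1.2734625 1.2990136 1.2994202 1.3031955
 1.3022723 1.3052474 1.2990438 1.3015612 1.2585166 1.2744449 1.3128401]
```

View pics/top_jig.png

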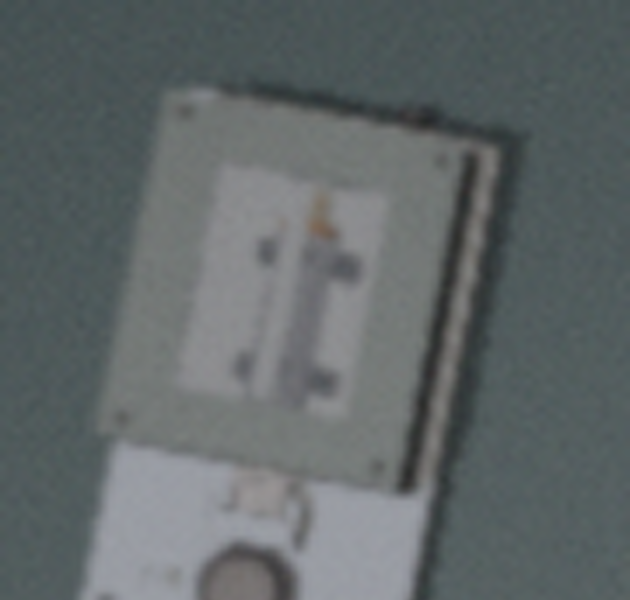

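View pics/top_rack.png

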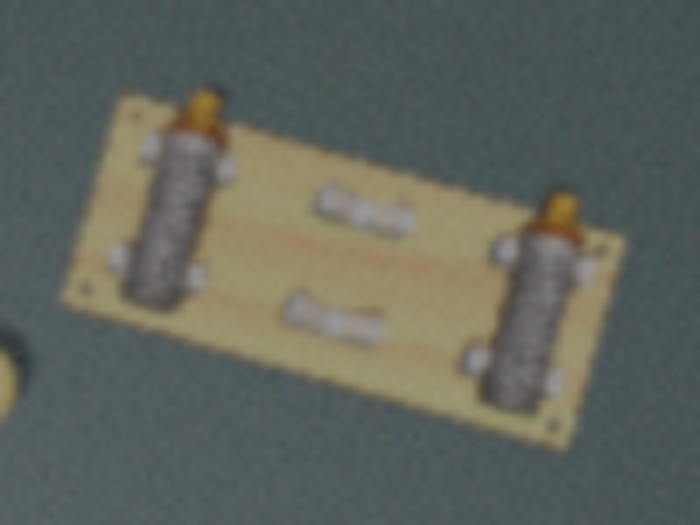

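```bash
python3 -m crank '[[[-0.0328,-0.029,0],[0,0,0],0.0],[[-0.0328,-0.029,0],[0,0,0],0.0],[[-0.0328,-0.029,0],[0,0,0],0.0],[[-0.0328,-0.029,0],[0,0,0],0.0],[[-0.0328,-0.029,0],[0,0,0],0.0],[[-0.0328,-0.029,0],[0,0,0],0.0],[[-0.0328,-0.029,0],[0,0,0],0.0],[[-0.0328,-0.029,0],[0,0,0],0.0],[[-0.0328,-0.029,0],[0,0,0],0.0],[[-0.0328,-0.029,0],[0,0,0],0.0]]' 40; python3 -m crank '[[[0,0,0],[0,0,-4.8],0.0],[[0,0,0],[0,0,-4.8],0.0],[[0,0,0],[0,0,0],0.0],[[0,0,0],[0,0,0],0.0]]'
cat > goto.py <<'E'
# prints shift in tool axes to a world target TCP + yaw of tool x (deg)
import sys
from h import *
from scipy.spatial.transform import Rotation as R
def state():
    o=bot.get_obs(); q=o["tool_rot"]; r=R.from_quat([q[1],q[2],q[3],q[0]]).as_matrix(); return o,np.array(o["eef_pos"]),r
def plan(T,yaw=None):
    o,p,r=state(); d=r.T@(np.array(T)-p); y0=np.degrees(np.arctan2(r[1,0],r[0,0]))
    print("t",round(o["t"],2),"tcp",p.round(4),"toolx yaw",y0.round(2),"tool z",r[:,2].round(4),"shift tool",d.round(4),"turn z",None if yaw is None else round((y0-yaw+180)%360-180,2),"F",np.round(o["contact_force"],2),"w",round(o["gripper_width"],3))
if __name__=="__main__":
    a=list(map(float,sys.argv[1:])); plan(a[:3],a[3] if len(a)>3 else None)
E
python3 goto.py 0.4487 0.2345 0.1 167.5
python3 - <<'E'
from h import *
c=cal("wrist"); p,d=bot.read_camera("wrist"); np.savez("wrist1.npz",p=p,d=d,E=c[2]); cv2.imwrite("pics/wrist1.png",p[:,:,::-1])
E
```

```text
t: 1.4
eef_pos: [0.4487, 0.2328, 0.2453]
tool_rot: [-0.0, 0.191, 0.982, 0.0]
contact_force: [0.4, -0.3, -0.2]
gripper_width: 0.001
t: 1.9
eef_pos: [0.4482, 0.2342, 0.2452]
tool_rot: [-0.0, 0.109, 0.994, -0.0]
contact_force: [-0.7, 0.6, 0.6]
gripper_width: 0.001
t 1.9 tcp [0.4482 0.2342 0.2452] toolx yaw 167.53 tool z [-2.e-04 -1.e-04 -1.e+00] shift tool [-0.0005  0.0004  0.1452] turn z 0.03 F [-0.73  0.64  0.56] w 0.001
```

View pics/wrist1.png

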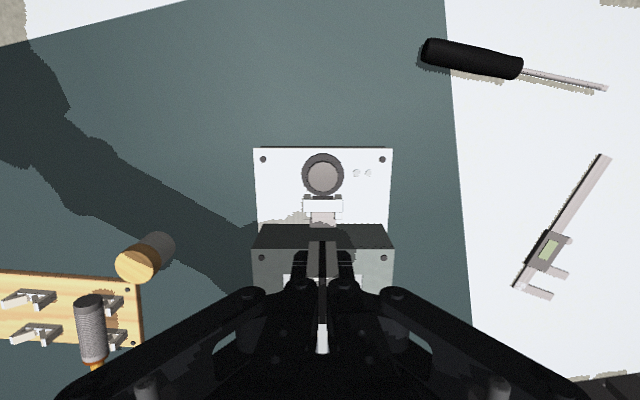

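Run:
```python
from h import *
z=np.load("wrist1.npz"); K,D,_=cal("wrist"); c=(K,D,z["E"])
p=z["p"]; g=cv2.cvtColor(p,cv2.COLOR_RGB2GRAY)
C=cloud("wrist",z["d"],c); Z=C[...,2]
m=((Z>0.05)&(Z<0.06)); m[:150]=0;m[200:]=0;m[:,:295]=0;m[:,350:]=0
print(m.sum(),np.nanmean(C[m],0),cv2.minEnclosingCircle(C[m][:,:2].astype(np.float32)))
# deck front edge corners
m=(g>225)&(Z>0.03)&(Z<0.05); m[240:]=0; m[:,:250]=0;m[:,400:]=0
P=C[m]; print(m.sum(),cv2.minAreaRect(P[:,:2].astype(np.float32)),np.median(P[:,2]))
```

```text
811 [0.44805746 0.23403736 0.05453311] ((0.45564034581184387, 0.23257729411125183), 0.02580409124493599)
6939 ((0.46655261516571045, 0.23032724857330322), (0.1533273160457611, 0.09676632285118103), 77.03594207763672) 0.03978396639220744
```

```bash
python3 -m crank '[[[0,0,0.03],[0,0,0],0.0],[[0,0,0.04],[0,0,0],0.0],[[0,0,0.04],[0,0,0],0.0],[[0,0,0.04],[0,0,0],0.0],[[0,0,0.015],[0,0,0],0.0],[[0,0,0.01],[0,0,0],0.0],[[0,0,0],[0,0,0],0.0]]'
python3 -m crank '[[[0,0,0.003],[0,0,0],0.0],[[0,0,0.003],[0,0,0],0.0],[[0,0,0],[0,0,0],0.0]]'
python3 goto.py 0.448 0.234 0.0625
```

```text
t: 2.82
eef_pos: [0.4486, 0.2344, 0.0706]
tool_rot: [0.0, 0.108, 0.994, 0.0]
contact_force: [0.3, 0.2, 0.2]
gripper_width: -0.003
t: 3.2
eef_pos: [0.4492, 0.2348, 0.0649]
tool_rot: [0.001, 0.108, 0.994, 0.001]
contact_force: [1.9, 1.6, 3.5]
gripper_width: -0.001
t 3.2 tcp [0.4492 0.2348 0.0649] toolx yaw 167.6 tool z [ 0.0019  0.0013 -1.    ] shift tool [ 0.001  -0.001   0.0024] turn z None F [1.86 1.6  3.55] w -0.001
```

```bash
python3 -m crank '[[[0,0,0.0015],[0,0,0],0.0],[[0,0,0.001],[0,0,0],0.0],[[0,0,0],[0,0,0],0.0],[[0,0,0],[0,0,0],0.0],[[0,0,0],[0,0,0],0.0],[[0,0,0],[0,0,0],0.0]]'
python3 - <<'E'
from h import *
for n in ["side","wrist"]:
    c=cal(n); p,d=bot.read_camera(n); cv2.imwrite(f"pics/{n}2.png",p[:,:,::-1])
E
```

```text
t: 3.95
eef_pos: [0.449, 0.2346, 0.0621]
tool_rot: [0.001, 0.108, 0.994, 0.001]
contact_force: [3.4, 1.7, 5.7]
gripper_width: -0.002
```

View pics/side2.png

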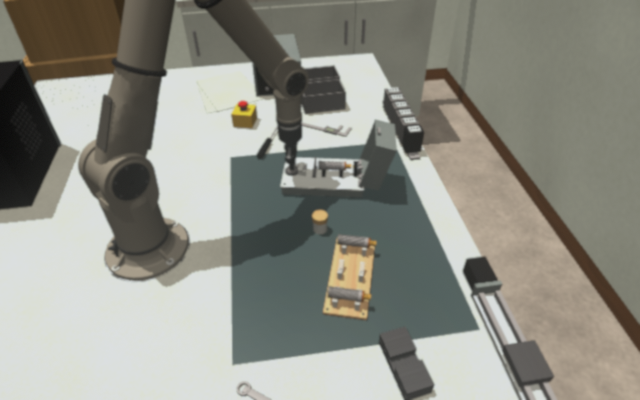

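```bash
python3 -m crank '[[[0,0,-0.006],[0,0,0],0.0],[[0,0,-0.03],[0,0,0],0.0],[[0,0,-0.05],[0,0,0],0.04],[[0,0,-0.05],[0,0,0],0.0854],[[0,0,-0.04],[0,0,0],0.0854],[[-0.04,0,0],[0,0,0],0.0854],[[-0.04,0,0],[0,0,0],0.0854],[[-0.04,0,0],[0,0,0],0.0854],[[0,0,0],[0,0,0],0.0854],[[0,0,0],[0,0,0],0.0854]]'
python3 goto.py 0.578 0.2055 0.065 167.5
python3 - <<'E'
from h import *
c=cal("wrist"); p,d=bot.read_camera("wrist"); np.savez("wrist3.npz",p=p,d=d,E=c[2]); cv2.imwrite("pics/wrist3.png",p[:,:,::-1])
E
```

```text
t: 5.3
eef_pos: [0.5635, 0.2081, 0.2366]
tool_rot: [-0.002, 0.108, 0.994, -0.001]
contact_force: [0.1, -0.6, -0.4]
gripper_width: 1.002
t 5.3 tcp [0.5635 0.2081 0.2366] toolx yaw 167.62 tool z [-0.004  -0.0014 -1.    ] shift tool [-0.0153  0.0009  0.1715] turn z 0.12 F [ 0.11 -0.63 -0.38] w 1.002
```

View pics/wrist3.png

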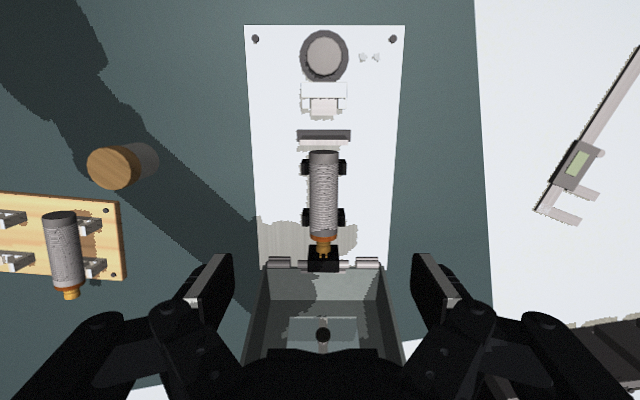

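Run:
```python
from h import *
z=np.load("wrist3.npz"); K,D,_=cal("wrist"); c=(K,D,z["E"]); p=z["p"].astype(int)
C=cloud("wrist",z["d"],c); Z=C[...,2]
m=(Z>0.072)&(Z<0.095); m[:148]=0;m[265:]=0;m[:,:305]=0;m[:,345:]=0
org=(p[...,0]-p[...,2]>40)
v=np.array([np.cos(np.radians(-12.45)),np.sin(np.radians(-12.45))])
for nm,mm in (("barrel",m&~org),("orange",m&org)):
    n,l,s,_=cv2.connectedComponentsWithStats(mm.astype(np.uint8)); i=1+np.argmax(s[1:,4]); P=C[l==i]
    s_=P[:,:2]@v
    print(nm,len(P),s[i].tolist(),P.mean(0).round(4),cv2.minAreaRect(P[:,:2].astype(np.float32)),"along",np.percentile(s_,[1,99]).round(4),"zmax",np.percentile(P[:,2],97).round(4))
    l_=(P[:,:2]@np.array([-v[1],v[0]])); print(" lat",np.percentile(l_,[2,50,98]).round(4))
s=np.array([0.578,0.2055]); print("nest along/lat", s@v, s@np.array([-v[1],v[0]]))
# pixel edges: onto axis plane z=.07
print(onz("wrist",[[323,151],[323,235]],0.07,c).round(4))
```

```text
barrel 2347 [308, 152, 30, 87, 2347] [0.5705 0.2068 0.0809] ((0.5748649835586548, 0.20578618347644806), (0.02893119491636753, 0.0888919085264206), 78.15384674072266) along [0.4728 0.5559] zmax 0.0848
 lat [0.3115 0.3252 0.3384]
orange 267 [311, 235, 25, 19, 267] [0.6234 0.1953 0.0787] ((0.6243818402290344, 0.1950189769268036), (0.025041667744517326, 0.02235994301736355), 74.77348327636719) along [0.5569 0.5785] zmax 0.0844
 lat [0.314  0.3253 0.3367]
nest along/lat 0.5201048073388973 0.3252771731661605
[[0.5314 0.2157 0.07  ]
 [0.6182 0.1967 0.07  ]]
```

```bash
python3 -m crank '[[[-0.0135,0.0007,0],[0,0,0],0.0854],[[0,0,0.03],[0,0,0],0.0854],[[0,0,0.04],[0,0,0],0.0854],[[0,0,0.04],[0,0,0],0.0854],[[0,0,0.03],[0,0,0],0.0854],[[0,0,0.02],[0,0,0],0.0854],[[0,0,0.01],[0,0,0],0.0854],[[0,0,0],[0,0,0],0.0854],[[0,0,0],[0,0,0],0.0854]]'
python3 goto.py 0.577 0.2056 0.066 167.5
python3 - <<'E'
from h import *
c=cal("wrist"); p,d=bot.read_camera("wrist"); np.savez("wrist4.npz",p=p,d=d,E=c[2]); cv2.imwrite("pics/wrist4.png",p[:,:,::-1])
E
```

```text
t: 6.48
eef_pos: [0.5797, 0.2065, 0.0689]
tool_rot: [0.001, 0.108, 0.994, 0.001]
contact_force: [0.2, -0.1, 0.7]
gripper_width: 1.001
t 6.47 tcp [0.5797 0.2065 0.0689] toolx yaw 167.61 tool z [ 1.8e-03  8.0e-04 -1.0e+00] shift tool [ 0.0024 -0.0015  0.0029] turn z 0.11 F [ 0.2  -0.13  0.65] w 1.001
```

View pics/wrist4.png

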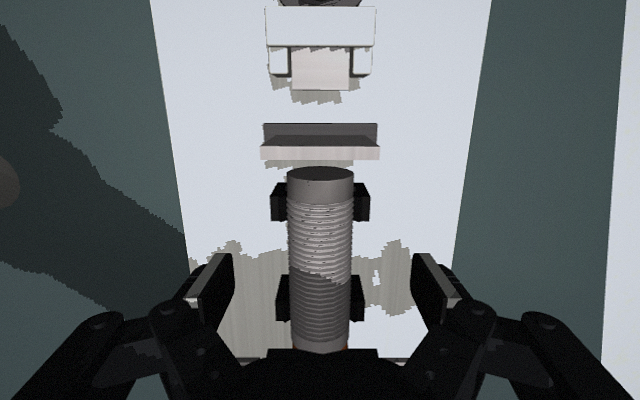

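```bash
python3 -m crank '[[[0.0024,-0.0012,0.0029],[0,0,0],0.0854],[[0,0,0],[0,0,0],0.0854],[[0,0,0],[0,0,0],0.05],[[0,0,0],[0,0,0],0.036],[[0,0,0],[0,0,0],0.025],[[0,0,0],[0,0,0],0.02],[[0,0,0],[0,0,0],0.02],[[0,0,0],[0,0,0],0.02]]' 50
python3 goto.py 0.577 0.2056 0.066 167.5
```

```text
t: 7.52
eef_pos: [0.5765, 0.2061, 0.0652]
tool_rot: [0.0, 0.108, 0.994, 0.0]
contact_force: [-0.1, 2.6, 1.7]
gripper_width: 0.333
t 7.53 tcp [0.5765 0.2061 0.0652] toolx yaw 167.62 tool z [ 7.e-04  7.e-04 -1.e+00] shift tool [-0.0006 -0.0004 -0.0008] turn z 0.12 F [-0.1   2.62  1.7 ] w 0.333
```

```bash
python3 -m crank '[[[0,0,-0.005],[0,0,0],0.02],[[0,0,-0.01],[0,0,0],0.02],[[0,0,-0.02],[0,0,0],0.02],[[0,0,-0.03],[0,0,0],0.02],[[0,0,-0.03],[0,0,0],0.02],[[0,0,-0.03],[0,0,0],0.02],[[0,0,-0.02],[0,0,0],0.02],[[0,0,-0.01],[0,0,0],0.02],[[0,0,0],[0,0,0],0.02]]'
python3 goto.py 0.558 -0.188 0.2 162.5
python3 - <<'E'
from h import *
c=cal("wrist"); p,d=bot.read_camera("wrist"); np.savez("wrist5.npz",p=p,d=d,E=c[2]); cv2.imwrite("pics/wrist5.png",p[:,:,::-1])
E
```

```text
t: 8.65
eef_pos: [0.5765, 0.2056, 0.2209]
tool_rot: [0.001, 0.108, 0.994, 0.0]
contact_force: [0.4, 0.1, -2.1]
gripper_width: 0.337
t 8.65 tcp [0.5765 0.2056 0.2209] toolx yaw 167.6 tool z [ 1.4e-03  7.0e-04 -1.0e+00] shift tool [-0.0664 -0.3884  0.0206] turn z 5.1 F [ 0.43  0.07 -2.06] w 0.337
```

View pics/wrist5.png

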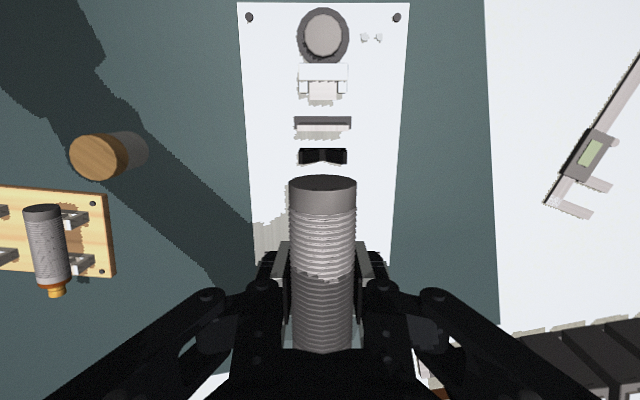

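```bash
python3 -m crank '[[[0,-0.02,0],[0,0,0],0.02],[[0,-0.034,0],[0,0,0],0.02],[[0,-0.04,0],[0,0,0],0.02],[[0,-0.04,0],[0,0,0],0.02],[[0,-0.034,0],[0,0,1.5],0.02],[[0,-0.02,0],[0,0,2.0],0.02],[[0,0,0],[0,0,1.6],0.02],[[0,0,0],[0,0,0],0.02],[[0,0,0],[0,0,0],0.02]]'
python3 goto.py 0.558 -0.188 0.2 162.5
python3 - <<'E'
from h import *
c=cal("wrist"); p,d=bot.read_camera("wrist"); np.savez("wrist6.npz",p=p,d=d,E=c[2]); cv2.imwrite("pics/wrist6.png",p[:,:,::-1])
E
```

```text
t: 9.82
eef_pos: [0.5356, 0.0236, 0.2197]
tool_rot: [-0.0, 0.151, 0.989, 0.0]
contact_force: [0.0, -0.2, -1.5]
gripper_width: 0.334
t 9.82 tcp [0.5356 0.0236 0.2197] toolx yaw 162.67 tool z [-1.e-04  3.e-04 -1.e+00] shift tool [-0.0844 -0.1954  0.0196] turn z 0.17 F [ 0.04 -0.15 -1.49] w 0.334
```

View pics/wrist6.png

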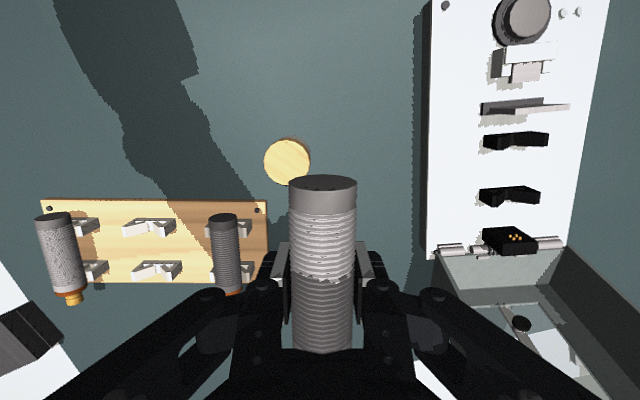

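Run:
```python
from h import *
z=np.load("wrist6.npz"); K,D,_=cal("wrist"); c=(K,D,z["E"]); p=z["p"].astype(int)
C=cloud("wrist",z["d"],c); Z=C[...,2]
org=(p[...,0]-p[...,2]>60)
roi=np.zeros(Z.shape,bool); roi[190:310,25:270]=1
def rep(nm,P): print(nm,len(P),[np.round(a,4) for a in cv2.minAreaRect(P[:,:2].astype(np.float32))],"z",np.percentile(P[:,2],[50,97]).round(4),"mean",P.mean(0).round(4))
m=roi&(Z>0.007)&(Z<0.017)
rep("board",C[m])
m=roi&(Z>0.036)&(Z<0.044)
n,l,s,_=cv2.connectedComponentsWithStats(m.astype(np.uint8))
for i in range(1,n):
    if s[i,4]>20: rep("saddle %s"%s[i].tolist(),C[l==i])
m=roi&(Z>0.046)&(Z<0.07)
n,l,s,_=cv2.connectedComponentsWithStats(m.astype(np.uint8))
for i in range(1,n):
    if s[i,4]>100: rep("sens %s"%s[i].tolist(),C[l==i])
# front edge line of the board: colour, per column first board row
H=cv2.cvtColor(z["p"],cv2.COLOR_RGB2HSV); b=(H[...,0]>10)&(H[...,0]<28)&(H[...,1]>60)&(H[...,2]>120)
e=[]
for u in range(45,262):
    r=np.where(b[190:212,u])[0]
    if len(r): e.append([u,190+r[0]-0.5])
P=onz("wrist",e,0.012,c); vx,vy,x0,y0=cv2.fitLine(P[:,:2].astype(np.float32),cv2.DIST_HUBER,0,.001,.001).ravel(); print("front edge dir deg",np.degrees(np.arctan2(vy,vx)),x0,y0, P[0],P[-1])
# held sensor
m=np.zeros(Z.shape,bool); m[170:340,288:357]=1; m&=Z>0.15
P=C[m]; rep("held",P)
u=P[:,:2]-P[:,:2].mean(0)
```

```text
board 11166 [array([ 0.5518, -0.2213]), array([0.336 , 0.1425]), np.float64(80.93)] z [0.0117 0.0135] mean [ 0.5504 -0.1846  0.0117]
saddle [41, 213, 56, 76, 630] 630 [array([ 0.5299, -0.2591]), array([0.0326, 0.0938]), np.float64(88.3014)] z [0.0399 0.0437] mean [ 0.5292 -0.2601  0.04  ]
saddle [210, 214, 27, 7, 73] 73 [array([ 0.5419, -0.0899]), array([0.0282, 0.0039]), np.float64(65.1034)] z [0.0408 0.0439] mean [ 0.5419 -0.0894  0.0406]
saddle [236, 222, 14, 61, 248] 248 [array([ 0.5885, -0.0864]), array([0.0098, 0.0755]), np.float64(72.0856)] z [0.0395 0.0437] mean [ 0.589  -0.0872  0.0397]
saddle [121, 225, 15, 12, 123] 123 [array([ 0.5268, -0.1985]), array([0.013 , 0.0123]), np.float64(72.7888)] z [0.0386 0.0405] mean [ 0.5268 -0.1985  0.0385]
saddle [157, 226, 10, 12, 96] 96 [array([ 0.5381, -0.1637]), array([0.0097, 0.0119]), np.float64(73.7628)] z [0.0388 0.0409] mean [ 0.5383 -0.1628  0.0386]
saddle [204, 226, 6, 12, 56] 56 [array([ 0.554 , -0.1153]), array([0.0058, 0.0128]), np.float64(71.9503)] z [0.0394 0.0408] mean [ 0.5536 -0.1156  0.0392]
saddle [130, 270, 13, 11, 11
[... 461 characters left out ...]
 22] 22 [array([ 0.5843, -0.2874]), array([0.0045, 0.0106]), np.float64(82.8724)] z [0.042  0.0437] mean [ 0.5842 -0.2864  0.0416]
sens [33, 216, 50, 90, 2430] 2430 [array([ 0.5371, -0.2762]), array([0.0285, 0.1071]), np.float64(73.1062)] z [0.0549 0.0587] mean [ 0.5304 -0.2702  0.054 ]
sens [208, 218, 33, 78, 1933] 1933 [array([ 0.5837, -0.1038]), array([0.0292, 0.09  ]), np.float64(71.9709)] z [0.0557 0.0588] mean [ 0.5798 -0.0997  0.0548]
front edge dir deg 71.68605 0.50732756 -0.1704241 [ 0.46824244 -0.2890031   0.012     ] [ 0.5443692  -0.05351272  0.012     ]
held 10949 [array([0.5288, 0.0254]), array([0.0338, 0.0784]), np.float64(71.9459)] z [0.2362 0.2391] mean [0.5211 0.0278 0.2346]
```

Run:
```python
import cv2,numpy as np
p=np.load("wrist6.npz")["p"]; cv2.imwrite("pics/w6crop.png",cv2.resize(p[190:310,25:285,::-1],None,fx=3,fy=3,interpolation=cv2.INTER_CUBIC))
```

```text
(no output)
```

View pics/w6crop.png

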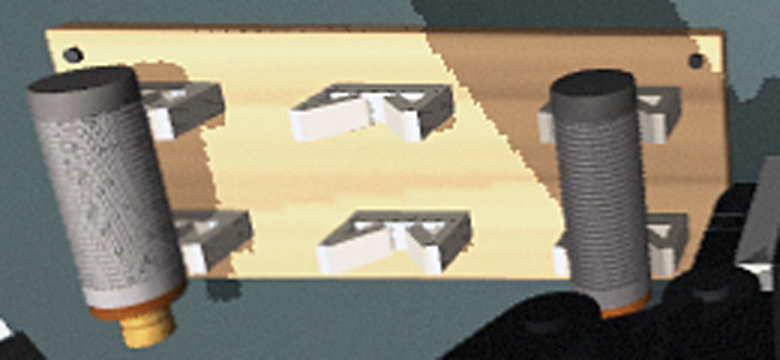

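```bash
python3 -m crank '[[[-0.008,-0.018,0],[0,0,0],0.02],[[-0.015,-0.034,0],[0,0,0],0.02],[[-0.0175,-0.04,0],[0,0,0],0.02],[[-0.0175,-0.04,0],[0,0,0],0.02],[[-0.015,-0.034,0],[0,0,0],0.02],[[-0.009,-0.02,0],[0,0,0],0.02],[[-0.0045,-0.011,0],[0,0,0.6],0.02],[[0,0,0.03],[0,0,0],0.02],[[0,0,0.04],[0,0,0],0.02],[[0,0,0],[0,0,0],0.02]]'
python3 goto.py 0.5595 -0.190 0.0392 162
python3 - <<'E'
from h import *
c=cal("wrist"); p,d=bot.read_camera("wrist"); np.savez("wrist7.npz",p=p,d=d,E=c[2]); cv2.imwrite("pics/wrist7.png",p[:,:,::-1])
c=cal("top"); p,d=bot.read_camera("side"); cv2.imwrite("pics/side7.png",p[:,:,::-1])
E
```

```text
t: 11.12
eef_pos: [0.5568, -0.1898, 0.1472]
tool_rot: [-0.003, 0.156, 0.988, 0.0]
contact_force: [-0.6, 0.1, -0.7]
gripper_width: 0.338
t 11.12 tcp [ 0.5568 -0.1898  0.1472] toolx yaw 162.01 tool z [-0.0064  0.0019 -1.    ] shift tool [-0.0034  0.0006  0.108 ] turn z 0.01 F [-0.63  0.06 -0.69] w 0.338
```

View pics/wrist7.png

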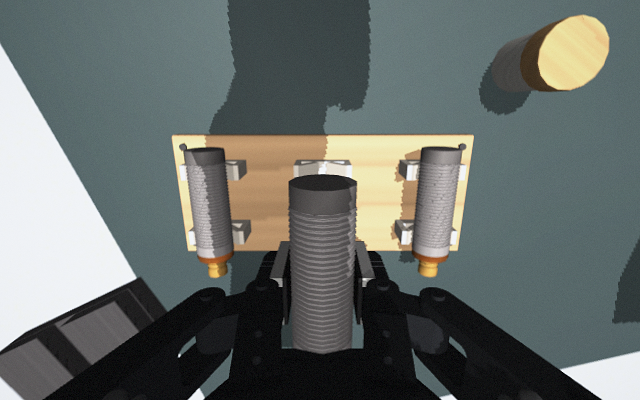

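View pics/side7.png

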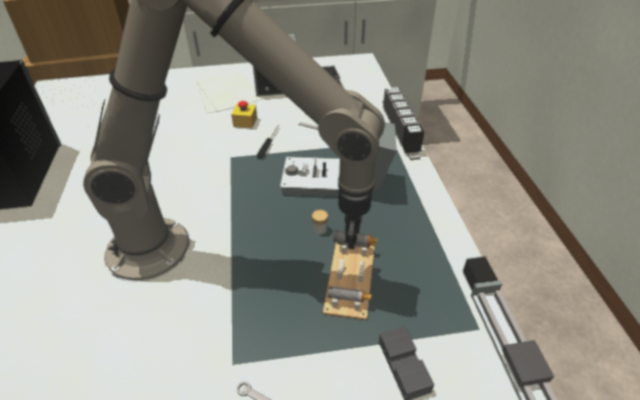

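```bash
python3 -m crank '[[[-0.002,0,0.02],[0,0,0],0.02],[[0,0,0.03],[0,0,0],0.02],[[0,0,0.025],[0,0,0],0.02],[[0,0,0.015],[0,0,0],0.02],[[0,0,0.006],[0,0,0],0.02],[[0,0,0],[0,0,0],0.02],[[0,0,0],[0,0,0],0.02]]'
python3 goto.py 0.5595 -0.190 0.0392 162
python3 - <<'E'
from h import *
c=cal("wrist"); p,d=bot.read_camera("wrist"); np.savez("wrist8.npz",p=p,d=d,E=c[2]); cv2.imwrite("pics/wrist8.png",p[:,:,::-1])
C=cloud("wrist",d,c); Z=C[...,2]
# board front edge & held face
H=cv2.cvtColor(p,cv2.COLOR_RGB2HSV); b=(H[...,0]>8)&(H[...,0]<28)&(H[...,1]>60)&(H[...,2]>90)
print("orange/wood top row", [np.where(b[:,u])[0][:1] for u in (200,320,440)])
E
```

```text
t: 12.1
eef_pos: [0.5613, -0.1927, 0.0548]
tool_rot: [0.001, 0.157, 0.988, -0.0]
contact_force: [-0.5, 1.1, -1.6]
gripper_width: 0.336
t 12.1 tcp [ 0.5613 -0.1927  0.0548] toolx yaw 161.91 tool z [ 1.6e-03 -3.0e-04 -1.0e+00] shift tool [0.0025 0.002  0.0156] turn z -0.09 F [-0.49  1.1  -1.58] w 0.336
orange/wood top row [array([139]), array([139]), array([138])]
```

View pics/wrist8.png

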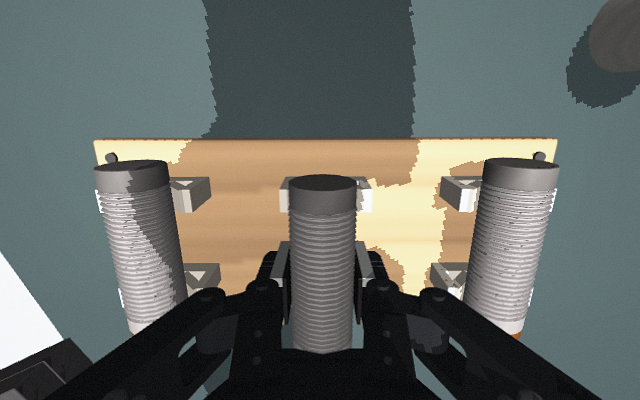

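Run:
```python
from h import *
z=np.load("wrist8.npz"); K,D,_=cal("wrist"); C=cloud("wrist",z["d"],(K,D,z["E"]))
yv=np.array([0.31,0.951]); t=np.array([0.5613,-0.1927])
for u,v in [(205,295),(440,295),(180,310),(150,330),(262,262),(268,285),(380,285)]:
    P=C[v,u]; print((u,v),P.round(3),"lat",((P[:2]-t)@yv).round(3))
```

```text
(205, 295) [ 0.536 -0.227  0.092] lat -0.041
(440, 295) [ 0.561 -0.15   0.093] lat 0.041
(180, 310) [ 0.535 -0.233  0.099] lat -0.047
(150, 330) [ 0.534 -0.238  0.108] lat -0.052
(262, 262) [ 0.546 -0.217  0.059] lat -0.028
(268, 285) [ 0.542 -0.208  0.086] lat -0.02
(380, 285) [ 0.555 -0.169  0.087] lat 0.021
```

```bash
python3 -m crank '[[[0.002,0.002,0],[0,0,0],0.02],[[0,0,0.006],[0,0,0],0.02],[[0,0,0.004],[0,0,0],0.02],[[0,0,0],[0,0,0],0.02],[[0,0,0],[0,0,0],0.02]]'
python3 goto.py 0.5595 -0.190 0.0392 162
```

```text
t: 12.78
eef_pos: [0.5593, -0.19, 0.0438]
tool_rot: [-0.0, 0.157, 0.988, -0.0]
contact_force: [-0.1, -0.2, -1.0]
gripper_width: 0.334
t 12.78 tcp [ 0.5593 -0.19    0.0438] toolx yaw 161.9 tool z [-1.e-04 -0.e+00 -1.e+00] shift tool [-0.0002  0.0001  0.0046] turn z -0.1 F [-0.11 -0.15 -0.98] w 0.334
```

```bash
python3 -m crank '[[[0,0,0.002],[0,0,0],0.02],[[0,0,0.0015],[0,0,0],0.02],[[0,0,0],[0,0,0],0.02],[[0,0,0],[0,0,0],0.02]]'
python3 -m crank '[[[0,0,0.001],[0,0,0],0.02],[[0,0,0],[0,0,0],0.02],[[0,0,0],[0,0,0],0.02]]'
```

```text
t: 13.28
eef_pos: [0.5593, -0.1899, 0.0404]
tool_rot: [-0.0, 0.157, 0.988, 0.0]
contact_force: [-0.3, -1.0, -3.0]
gripper_width: 0.336
t: 13.65
eef_pos: [0.5593, -0.1901, 0.0395]
tool_rot: [0.0, 0.157, 0.988, -0.0]
contact_force: [0.6, -1.0, -0.9]
gripper_width: 0.339
```

```bash
python3 -m crank '[[[0,0,0.001],[0,0,0],0.02],[[0,0,0],[0,0,0],0.02],[[0,0,0],[0,0,0],0.02]]'
python3 -m crank '[[[0,0,0.001],[0,0,0],0.02],[[0,0,0],[0,0,0],0.02],[[0,0,0],[0,0,0],0.02]]'
python3 - <<'E'
from h import *
c=cal("wrist"); p,d=bot.read_camera("wrist"); np.savez("wrist9.npz",p=p,d=d,E=c[2]); cv2.imwrite("pics/wrist9.png",p[:,:,::-1])
C=cloud("wrist",d,c)
for nm,a,b in (("held",300,345),("left",110,150),("right",500,540)):
    P=C[205:290,a:b].reshape(-1,3); print(nm,np.nanpercentile(P[:,2],[50,90,98]).round(4))
E
```

```text
t: 14.02
eef_pos: [0.5594, -0.1902, 0.0392]
tool_rot: [0.0, 0.157, 0.988, 0.0]
contact_force: [-2.2, -0.1, 6.6]
gripper_width: 0.336
t: 14.4
eef_pos: [0.5594, -0.1902, 0.0391]
tool_rot: [0.0, 0.157, 0.988, 0.0]
contact_force: [-5.5, 0.5, 14.7]
gripper_width: 0.336
held [0.0568 0.0583 0.0589]
left [0.0529 0.0563 0.0574]
right [0.0543 0.0571 0.0581]
```

View pics/wrist9.png

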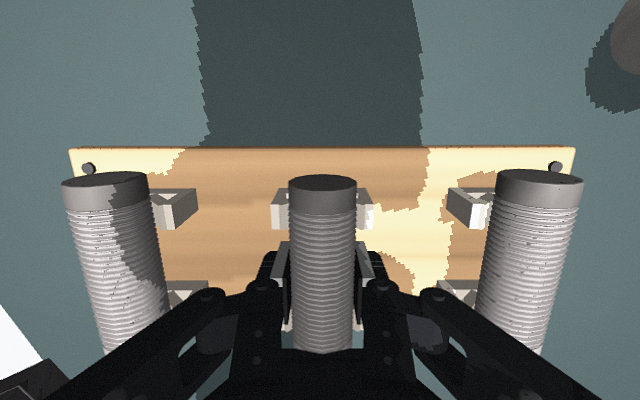

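```bash
python3 -m crank '[[[0,0,-0.001],[0,0,0],0.02],[[0,0,-0.0005],[0,0,0],0.02],[[0,0,0],[0,0,0],0.03],[[0,0,0],[0,0,0],0.036],[[0,0,0],[0,0,0],0.042],[[0,0,0],[0,0,0],0.05],[[0,0,0],[0,0,0],0.06],[[0,0,0],[0,0,0],0.06]]'
python3 - <<'E'
from h import *
c=cal("wrist"); p,d=bot.read_camera("wrist"); np.savez("wrist10.npz",p=p,d=d,E=c[2]); cv2.imwrite("pics/wrist10.png",p[:,:,::-1])
E
```

```text
t: 15.45
eef_pos: [0.5593, -0.1899, 0.0389]
tool_rot: [0.0, 0.157, 0.988, 0.0]
contact_force: [0.1, 0.0, -0.1]
gripper_width: 0.702
```

View pics/wrist10.png

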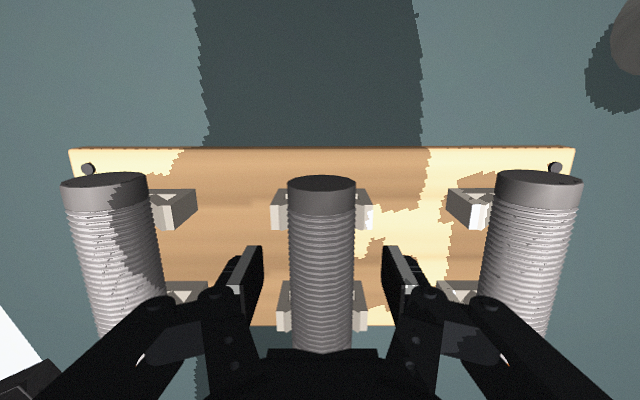

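Released and seated. Retract straight up.

```bash
python3 -m crank '[[[0,0,-0.01],[0,0,0],0.06],[[0,0,-0.02],[0,0,0],0.06],[[0,0,-0.03],[0,0,0],0.06],[[0,0,-0.04],[0,0,0],0.06],[[0,0,-0.05],[0,0,0],0.06],[[0.02,0,-0.05],[0,0,0],0.06],[[0.04,0,0],[0,0,0],0.06],[[0.01,0,0],[0,0,0],0.06],[[0,0,0],[0,0,0],0.06],[[0,0,0],[0,0,0],0.06]]'
python3 - <<'E'
from h import *
c=cal("wrist"); p,d=bot.read_camera("wrist"); np.savez("wrist11.npz",p=p,d=d,E=c[2]); cv2.imwrite("pics/wrist11.png",p[:,:,::-1])
C=cloud("wrist",d,c);Z=C[...,2]
m=(Z>0.046)&(Z<0.065); n,l,s,_=cv2.connectedComponentsWithStats(m.astype(np.uint8))
for i in range(1,n):
    if s[i,4]>300: P=C[l==i]; print(s[i].tolist(),[np.round(a,4) for a in cv2.minAreaRect(P[:,:2].astype(np.float32))],np.percentile(P[:,2],97).round(4))
p,d=bot.read_camera("side"); cv2.imwrite("pics/side11.png",p[:,:,::-1])
E
```

```text
t: 16.75
eef_pos: [0.4936, -0.1684, 0.2391]
tool_rot: [0.0, 0.157, 0.988, -0.0]
contact_force: [0.2, 0.2, -0.1]
gripper_width: 0.702
[455, 117, 50, 45, 1762] [array([ 0.504 , -0.0037]), array([0.0438, 0.0434]), np.float64(80.2021)] 0.0612
[227, 197, 30, 60, 1326] [array([ 0.5198, -0.2725]), array([0.029 , 0.0713]), np.float64(72.1097)] 0.0588
[386, 196, 31, 61, 1393] [array([ 0.5765, -0.1015]), array([0.0303, 0.0744]), np.float64(72.2205)] 0.0589
[309, 198, 26, 86, 1959] [array([ 0.5658, -0.1931]), array([0.0286, 0.1064]), np.float64(71.6078)] 0.0588
[596, 221, 44, 68, 1295] [array([0.6838, 0.1304]), array([0.0435, 0.0728]), np.float64(78.1115)] 0.0642
```

View pics/wrist11.png

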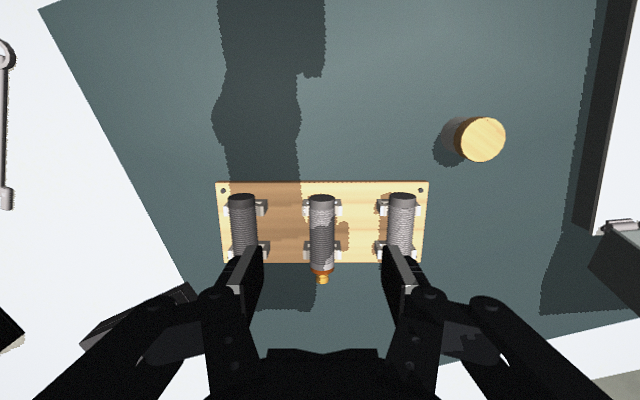

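View pics/side11.png

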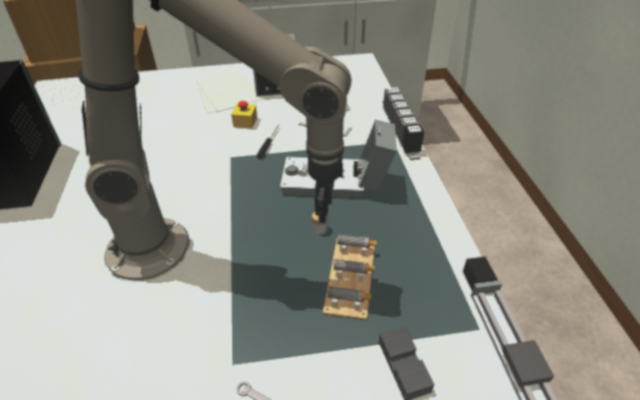

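```bash
python3 -c "
from station import bot
print(bot.hand_in())"
```

```text
the job is handed in; nothing more can be done
None
```

The job is handed in at about 17 s of the 53 s allowed. I pressed the release button, the lid sprang open, and the tested sensor now lies in the rack's middle cradle with its plug end pointing the same way as its neighbours'. I gripped it at mid barrel and set it down under light contact force before opening the fingers.

**Position:** After I backed off, the wrist camera put the sensor's middle at about (0.558, -0.191) m. The cradle centre I measured is (0.559, -0.190) m, so it is about 1 mm off, and it is in line with the cradle within about 0.5°. Its top is at z = 0.059 m, level with its neighbours.

**Surroundings:** In the last side picture the lid stands open. The puck read within about 2 mm of its starting position. The finished sensors and the bench tools still in view look unmoved by eye. I did not measure the block, screwdriver, spanner or caliper again, and the arm stayed well away from them.

**Disagreement:** The first top-camera estimate of the rack centre differed from the wrist camera's by about 2 mm sideways. I went with the wrist view, and the seated sensor agreed with it. No check failed.

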